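# Load a link into the microscope carriage

### The job

Draw the microscope's sliding carriage fully out by its upright post, lay the aluminium link across its two black saddles and let go, then run the carriage gently back in under the lens until it is fully home. Do not slam the carriage in, do not bump the microscope head or its ring light with the arm or the link, and leave the steel sleeve in the other tray alone.

Things in the scene. Friction and masses are not known exactly. Their poses are not given: they have to be found in the camera images.
- carriage (a joint): Sliding steel carriage plate (150 x 102 x 10 mm, top 29 mm above the table) of a microscope stand, between two side rails (126 mm over both, 30 mm tall). Value: how far it is drawn out towards the robot, 0 = home against the inner stop, under the lens; 0.16 m = fully out against the outer stop. Starts at 0 to 0.05. About 3 N moves it (plus 10 N per m/s); it stays where it is left.
- handle (a point): Grip point on the axis of the carriage's upright steel post (16 mm diameter, at the robot's end), 62 mm above the table, 33 mm above the plate, 13 mm below the post's top. x axis = the way the carriage runs home (away from the robot), y across, z up. At home it is 70 mm short of the lens axis, close to the ring light: an upright gripper hits that; lean it back to the robot 35 to 45 degrees.
- nest (a point): Where the link's centre lies when seated: on the carriage, 70 mm beyond the post, 63 mm above the table; axes as the handle's, link along y. Two black saddles, centred 32 mm either side along y, 16 mm wide in y, have seats 45 mm above the table between lips about 40 mm apart, flaring to 48 at the top (60 mm high). Fingers fit in the 48 mm gap between saddles. Clear from above only when fully out.
- link_center (a point): Centre (18 mm above its underside) of the aluminium dog-bone link lying in a tray: 164 mm long, bar 30 mm wide and 36 mm tall, a round eye at each end (44 mm diameter, same height, dark bore, centre 60 mm from the middle); the bare bar reaches 43 mm each way from the middle, so it has 4 mm play lengthwise each way in the saddles. y axis = its length, x across, z up; either end may lead.
- lens (a point): Centre of the underside of the microscope's black ring light (124 mm diameter, 30 mm thick), 150 mm above the table on the lens axis. The column stands 190 mm to the -y and 60 mm to the +x side of it (axes as the handle's); the eyepieces reach 210 mm out to the +y side, 300 to 410 mm above the table.
- head: The cream microscope head with its black ring light and eyepieces, fixed above the track; not to be bumped. Its origin is on the table under the lens axis, axes as the handle's.
- link: The same link, about 0.4 kg; origin at the middle of its underside. It lies flat and loose in one of two shallow black trays (220 x 240 mm, walls 30 mm high and 5 mm thick, floor 5 mm above the table), one to the left and one to the right of the microscope.
- sleeve: Bystander in the other tray: a steel flanged sleeve, 72 mm wide flange, 60 mm tall, standing. Origin at the middle of its underside. Leave it where it is.

How it is judged:
On the way, in this order (a step that is already met when the one before it is completed fails the run):
1. the carriage is drawn out at least 145 mm of its 160 mm (value of joint carriage above 0.145 m), for 0.1 s.
2. the link lies seated across both saddles, let go, with the carriage still out (at least 100 mm) (x of link_center in the frame of nest between -0.008 and 0.008 m and y of link_center in the frame of nest between -0.009 and 0.009 m and z of link_center in the frame of nest between -0.005 and 0.005 m and angle between the y axis of link_center and the y axis of nest, either way round below 0.14 rad and angle between link_center's own z axis and vertical below 0.1 rad and contact force between link and the fingers below 0.1 N and contact force between link and the arm below 0.1 N and value of joint carriage above 0.1 m), for 0.2 s.
3. the carriage is home with the link seated (x of link_center in the frame of nest between -0.008 and 0.008 m and y of link_center in the frame of nest between -0.009 and 0.009 m and z of link_center in the frame of nest between -0.005 and 0.005 m and angle between the y axis of link_center and the y axis of nest, either way round below 0.14 rad and angle between link_center's own z axis and vertical below 0.1 rad and value of joint carriage below 0.006 m), for 0.2 s.
At the end, for the whole second after the job is handed in: The carriage is home to within 6 mm; the link is at rest, let go, lying flat across both saddles: its centre within 8 mm across, 9 mm lengthwise and 5 mm in height of the nest point, its length within 0.14 rad of the saddles' line; the sleeve is within 20 mm of where it was (all of step 3 and contact force between link and the fingers below 0.1 N and contact force between link and the arm below 0.1 N and linear speed of link below 0.02 m/s and distance of sleeve from where it was at the start of the episode below 0.02 m); the robot touches nothing.
It fails at once if the carriage is slammed in (faster than 0.35 m/s) (velocity of joint carriage below -0.35 m/s).
It fails at once if the microscope head is bumped by the arm, the fingers or the link with over 5 N (contact force between any of the arm, the fingers, link and head above 5 N).
It fails at once if the steel sleeve is moved by over 20 mm (distance of sleeve from where it was at the start of the episode above 0.02 m).
It also fails if it takes over 64 s, if anything falls off the work surface, if the arm or the gripper's body presses on something with over 40 N, if the wrist force passes 120 N, or if a joint passes its speed limit or range.

### The arm

A 7-joint arm with a two-finger parallel gripper is mounted at the origin on the work surface. World frame = base frame: x ahead of the robot, y to its left, z up, the work surface at z = 0. Lengths are in m, angles in rad, forces in N, time in s.
With the tool pointing down it reaches from about 0.35 to 0.9 m from the base axis. Payload 19.9 kg.
Tool frame: the origin (TCP) lies at the very end of the fingers, on their centre line; the grasp point (between the pads) lies 19 mm behind it; z points along the fingers, y is the line along which they close (so a half turn about z gives the same grasp; the last joint's range is limited). The gripper opens to 85 mm and grips with 20 to 120 N. Pads are 22 mm wide; open, the fingers measure 114 mm over their backs; the gripper's body (76 mm by 85 mm) begins 54 mm behind the grasp point. The pads swing forward as they close: fully open they stand 13 mm farther back than shut.
Start: joints at [-1.317, 0.417, -0.01, 1.614, 0.005, 1.111, -0.053], TCP at [0.182, 0.598, 0.231] pointing down, gripper open.
Joint ranges: [-2.81, 2.81], [-0.39, 2.02], [-1.27, 1.25], [0.06, 2.57], [-1.19, 4.33], [0.19, 2], [-2.82, 2.82]. Speed limits (rad/s): [1.89, 1.89, 2.39, 2.39, 3.01, 3.01, 3.01].

### API

Orientations are given as [roll, pitch, yaw] about the fixed x, y, z axes, in that order (R = Rz(yaw) Ry(pitch) Rx(roll)).
In Python, from station import manip, eoat, viewer gives the robot as it stands. Calls block until the motion is done:
- manip.goto(position, orientation): joint-space move of the TCP to a pose.
- manip.servo_line(position, rot=None, max_speed=0.15, stop_force=None): straight line of the TCP; rot=None keeps the orientation; max_speed is the mean speed in m/s. With stop_force (N) it stops when the force on the tool has changed by that much, and returns True; else False.
- manip.move_joints(angles): joint-space move.
- eoat.gripper_to(opening, newtons=None): opening from 0.0 (shut) to 1.0 (fully open); newtons is the grip in N (None keeps the last); returns when the fingers have stopped.
- manip.wait(seconds).
- manip.inverse_kinematics(position, orientation): joint angles nearest the present ones, or None.
- viewer.snapshot(name): name is "scene" or "top"; returns a dict with "frame" (480x640x3 uint8, blue, green, red), "fovy" (degrees; the focal length in pixels is half the picture's height over the tangent of half this angle, whatever the lens; pixels are square), "cx", "cy" (the principal point, pixels), "dist" ([k1, k2, p1, p2, k3] as OpenCV has them; the pictures are not rectified), "position" and "attitude" of the camera in the world. Camera axes: x right, y down, z forward; pixel columns grow to the right and rows downward; lengths in m; the calibration is good to about 2 mm. A picture is of the moment at which its call begins. There is no depth.
A pose or a line that the arm cannot do raises manip.PlanningError and nothing moves.
- manip.hand_in(): hands the job in; it is judged then, once.
Readings, each from a call of its own:
- manip.current_time(): time.
- manip.current_q(): joint angles.
- manip.current_qd(): joint speeds.
- manip.current_joint_torque(): joint torques, N m.
- manip.current_eef_pos(): TCP position.
- manip.current_ee_rot(): TCP orientation.
- manip.current_contact_force(): force on the tool from outside, world axes, zero at the start.
- manip.current_torque(): the same for the moment, N m.
- manip.current_grip_width(): opening from 0.0 (shut) to 1.0 (fully open).
- manip.current_grasp_force(): force on a finger pad.
Only numpy, scipy, OpenCV 4.12 (cv2) and the standard library are available. Lean on these libraries where they do the work, as an engineer would, in place of code of your own. Each camera call takes 0.05 s, during which the arm holds its last target. There are 200 camera calls.

## Working session

There is one attempt and no reset: what is moved stays moved. The work goes in short steps, each a Python script; the robot and the scene stay as the last script left them, time stands still between calls to the robot, and variables do not carry over. Pictures are saved under pics/ and viewed, at most 10 in all, crops included, and the job is handed in when it is done.

```bash
mkdir -p pics
cat > h.py <<'E'
import numpy as np, cv2
from station import manip, eoat, viewer
from scipy.spatial.transform import Rotation as R
def snap(n,name):
    s=viewer.snapshot(n); cv2.imwrite(f'pics/{name}.png',s['frame']); return s
def cam(s):
    f=240/np.tan(np.radians(s['fovy'])/2)
    K=np.array([[f,0,s['cx']],[0,f,s['cy']],[0,0,1]]); a=np.array(s['attitude'],float)
    M=a if a.shape==(3,3) else (R.from_euler('xyz',a).as_matrix() if a.size==3 else None)
    return K,np.array(s['dist'],float),M,np.array(s['position'],float)
def ray(s,px):
    K,d,M,p=cam(s); u=cv2.undistortPoints(np.array([[px]],float),K,d)[0,0]
    return p,M@np.array([u[0],u[1],1])
def atz(s,px,z):
    p,v=ray(s,px); return p+v*(z-p[2])/v[2]
def proj(s,P):
    K,d,M,p=cam(s); Q=(np.atleast_2d(P)-p)@M
    return cv2.projectPoints(Q,np.zeros(3),np.zeros(3),K,d)[0][:,0]
E
python3 - <<'E'
from h import *
import pickle
for n in('scene','top'):
    s=snap(n,n+'0'); pickle.dump(s,open(n+'0.pkl','wb')); print({k:v for k,v in s.items() if k!='frame'})
print(manip.current_ee_rot(),manip.current_time())
E
```

```text
{'fovy': 54.38934089474198, 'cx': 322.10737234281174, 'cy': 230.53405964982943, 'dist': array([-0.10153209,  0.        ,  0.        ,  0.        ,  0.        ]), 'position': array([ 0.46294179, -0.30316091,  1.09334847]), 'attitude': array([-2.83641899,  0.00780805, -0.35929352])}
{'fovy': 47.70147961499116, 'cx': 317.7170259638997, 'cy': 243.77263404890175, 'dist': array([-0.07705527,  0.        ,  0.        ,  0.        ,  0.        ]), 'position': array([ 0.34459262, -0.01872972,  1.31597358]), 'attitude': array([-2.94591044,  0.00517496, -1.56572416])}
[-3.14051885e+00  7.42566821e-05  2.84581615e+00] 0.1
```

View pics/scene0.png

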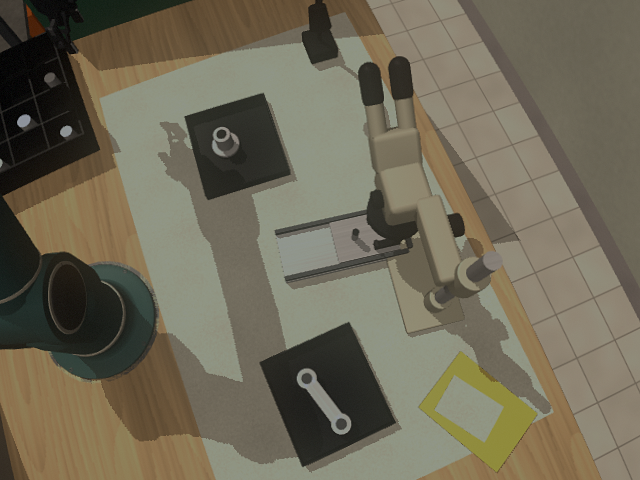

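View pics/top0.png

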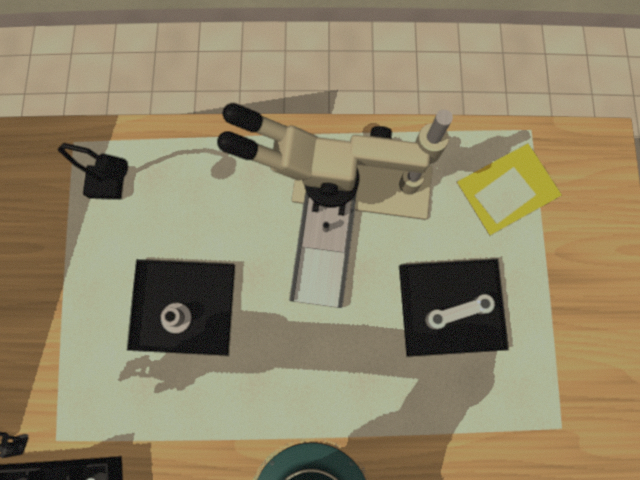

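Scene view: the link is in the right tray with eyes at about (307,379) and (341,425), the sleeve is in the left tray at (226,143), and the post is near (356,235). Top view: link eyes at about (436,319) and (486,303), the post top near (326,226), and the track running from (320,305) up to (330,205). I'll enlarge these areas next.

Run:
```python
import cv2,numpy as np
t=cv2.imread('pics/top0.png'); s=cv2.imread('pics/scene0.png')
def c(i,x,y,w,h,k): return cv2.resize(i[y:y+h,x:x+w],None,fx=k,fy=k,interpolation=cv2.INTER_CUBIC)
# 4 tiles 400x300
def g(x):return np.clip((x/255.)**0.6*255,0,255).astype(np.uint8)
A=np.vstack([np.hstack([c(t,280,195,80,60,5),c(t,420,280,80,60,5)]),np.hstack([c(s,330,210,80,60,5),c(s,280,360,80,60,5)])])
cv2.imwrite('pics/crop1.png',g(A))
B=np.hstack([c(t,280,190,100,125,4),c(s,270,200,100,125,4)]); cv2.imwrite('pics/crop2.png',g(B))
```

```text
(no output)
```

View pics/crop1.png

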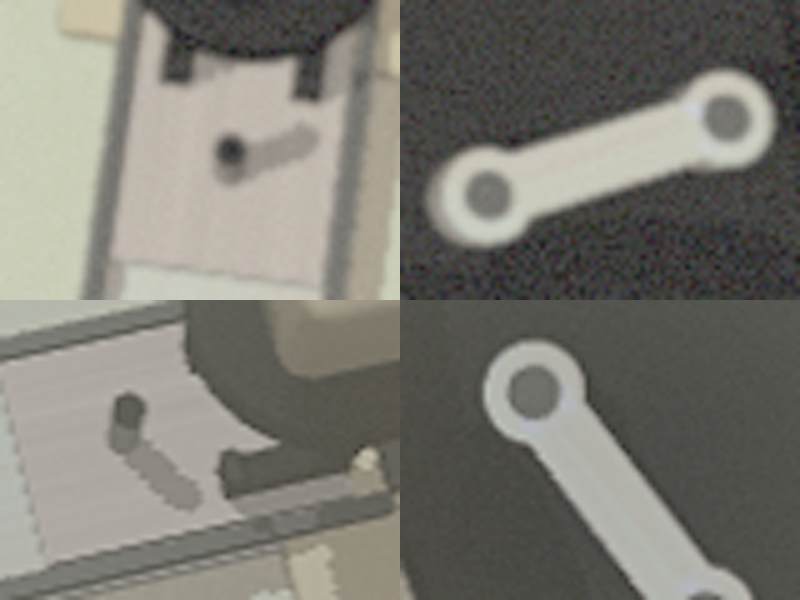

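View pics/crop2.png

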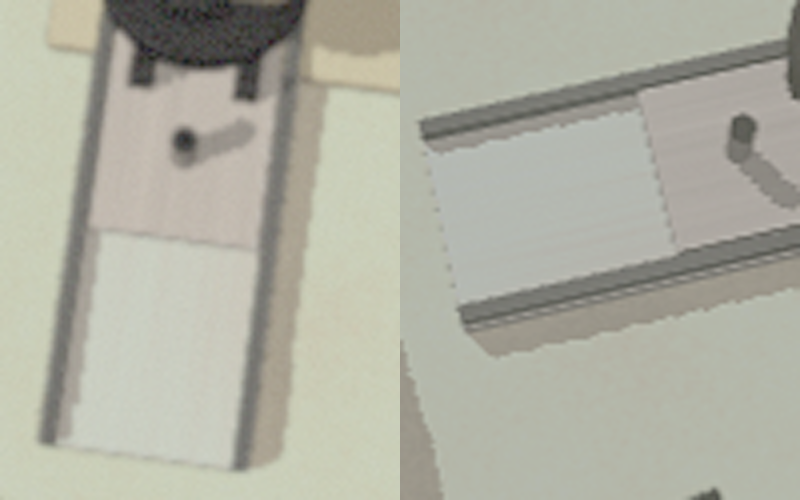

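Crop 1: post top at top-view px (325.8,224.4) and scene px (355.4,231.3). Link bores at top-view px (437.2,318.5) and (485.2,303.2). Crop 2: the rails' near ends, outer corners at top-view px about (289.5,300.5) and (341,307). The saddles are already partly visible, so the carriage is slightly out.

Run:
```python
from h import *
import pickle
t=pickle.load(open('top0.pkl','rb'));s=pickle.load(open('scene0.pkl','rb'))
f=lambda x,y,k,ox,oy:((x+.5)/k-.5+ox,(y+.5)/k-.5+oy)
p=lambda n,v:print(n,np.round(v,4))
p('post t',atz(t,f(231,149,5,280,195),.075)); p('post s',atz(s,f(129,108,5,330,210),.075))
a=atz(t,f(88,194,5,420,280),.041);b=atz(t,f(328,118,5,420,280),.041)
p('a',a);p('b',b);p('d',np.linalg.norm(a-b));p('mid',(a+b)/2);p('ang',np.degrees(np.arctan2(*(b-a)[1::-1])))
a=atz(s,f(134,92,5,280,360),.041);b=atz(s,(341,425),.041)
p('s a',a);p('s b',b);p('d',np.linalg.norm(a-b));p('mid',(a+b)/2);p('ang',np.degrees(np.arctan2(*(b-a)[1::-1])))
o=(4,280,190)
L=[atz(t,f(x,y,*o),.030) for x,y in((47,442),(98,80),(240,467),(284,150))]
S=[atz(s,f(x,y,4,270,200),.030) for x,y in((425,124),(788,44),(463,310),(799,228))]
S=[atz(s,f(x-400,y,4,270,200),.030) for x,y in((423,128),(788,46),(463,316),(799,236))]
for Q in(L,S):
    for q in Q:p('rail',q)
    for i in(0,2):
        d=Q[i+1]-Q[i];p('yaw',np.degrees(np.arctan2(d[1],d[0])))
for x,y in((92,228),(257,248)):p('plate',atz(t,f(x,y,*o),.029))
for x,y in((640,95),(678,246)):p('plate s',atz(s,f(x-400,y,4,270,200),.029))
```

```text
post t [ 0.637  -0.0298  0.075 ]
post s [ 0.6389 -0.0285  0.075 ]
a [ 0.4204 -0.2914  0.041 ]
b [ 0.456  -0.4067  0.041 ]
d 0.1207
mid [ 0.4382 -0.349   0.041 ]
ang -72.8555
s a [ 0.422  -0.2919  0.041 ]
s b [ 0.4572 -0.4092  0.041 ]
d 0.1225
mid [ 0.4396 -0.3505  0.041 ]
ang -73.3032
rail [0.4631 0.0509 0.03  ]
rail [0.6845 0.0229 0.03  ]
rail [ 0.4489 -0.0633  0.03  ]
rail [ 0.641  -0.0905  0.03  ]
yaw -7.2163
yaw -8.0605
rail [0.4675 0.0503 0.03  ]
rail [0.691  0.0213 0.03  ]
rail [ 0.4523 -0.0659  0.03  ]
rail [ 0.6523 -0.0905  0.03  ]
yaw -7.3933
yaw -7.0064
plate [0.5925 0.0256 0.029 ]
plate [ 0.5806 -0.0739  0.029 ]
plate s [0.5963 0.0241 0.029 ]
plate s [ 0.5839 -0.0708  0.029 ]
```

Both cameras agree: post at about (0.638,-0.029), track yaw about -7.3°, link centre at about (0.439,-0.350). The bore spacing comes out at 0.121 m against 0.120 m specified. Next I'll check IK for all the poses, then pull the carriage out.

```bash
cat >> h.py <<'E'
YAW=np.radians(-7.3); X=np.array([np.cos(YAW),np.sin(YAW),0]); Y=np.array([-X[1],X[0],0]); Z=np.array([0,0,1.])
def lean(deg):
    a=np.radians(deg); z=np.sin(a)*X-np.cos(a)*Z
    return R.from_matrix(np.c_[np.cross(Y,z),Y,z]).as_euler('xyz'), z
def down(yaw_x): return np.array([np.pi,0,yaw_x])
POST=np.array([.638,-.029,.062])
E
python3 - <<'E'
from h import *
ik=manip.inverse_kinematics
for dg in(35,40,45):
    o,z=lean(dg)
    for d in(-.16,-.14,0,.05):
        for b in(0,.09):
            q=ik(POST+d*X+z*(.019-b),o); print(dg,d,b,None if q is None else np.round(q,2))
n=POST-.14*X+.07*X
for yl,yn in((107,82.7),(-73,-97.3)):
    for P,y in(([.439,-.35,.011],yl),([.439,-.35,.15],yl),([*n[:2],.05],yn),([*n[:2],.15],yn)):
        q=ik(P,down(np.radians(y)));print(y,None if q is None else np.round(q,2))
E
```

```text
35 -0.16 0 [-0.12  0.39 -0.01  2.49  2.7   0.37 -1.37]
35 -0.16 0.09 [ 0.52  0.13 -0.73  2.55  1.95  0.28 -0.62]
35 -0.14 0 [ 0.16  0.43 -0.3   2.44  2.46  0.39 -1.06]
35 -0.14 0.09 [ 0.21  0.14 -0.39  2.52  2.    0.24 -0.66]
35 0 0 [ 0.55  0.67 -0.73  2.11  1.93  0.48 -0.29]
35 0 0.09 [ 0.26  0.35 -0.37  2.22  1.65  0.23 -0.19]
35 0.05 0 [ 0.41  0.67 -0.55  1.99  1.82  0.37 -0.21]
35 0.05 0.09 [ 0.27  0.42 -0.37  2.1   1.47  0.24  0.03]
40 -0.16 0 [-0.23  0.43  0.08  2.53  2.83  0.52 -1.54]
40 -0.16 0.09 None
40 -0.14 0 [ 0.03  0.45 -0.18  2.48  2.68  0.52 -1.31]
40 -0.14 0.09 None
40 0 0 [ 0.69  0.78 -0.91  2.15  2.13  0.66 -0.38]
40 0 0.09 [ 0.7   0.5  -0.9   2.27  1.98  0.5  -0.4 ]
40 0.05 0 [ 0.68  0.84 -0.91  2.03  2.06  0.64 -0.25]
40 0.05 0.09 [ 0.19  0.42 -0.29  2.17  2.12  0.26 -0.64]
45 -0.16 0 [ 0.82  0.82 -1.09  2.54  2.39  1.02 -0.69]
45 -0.16 0.09 None
45 -0.14 0 [-0.2   0.49  0.05  2.53  2.85  0.66 -1.55]
45 -0.14 0.09 None
45 0 0 [ 0.29  0.62 -0.41  2.2   2.55  0.53 -1.  ]
45 0 0.09 [ 0.09  0.37 -0.21  2.35  2.58  0.41 -1.16]
45 0.05 0 [ 0.8   1.   -1.09  2.07  2.24  0.84 -0.25]
45 0.05 0.09 [ 0.21  0.44 -0.32  2.23  2.46  0.39 -0.98]
107 [ 0.21  0.68  0.53  1.93 -0.53  0.68  1.36]
107 [ 0.06  0.49  0.72  1.87 -0.39  0.93  1.26]
82.7 [-0.46  0.63  0.57  1.9  -0.49  0.76  0.26]
82.7 [-0.53  0.49  0.67  1.85 -0.37  0.93  0.17]
-73 [-0.14  0.97  1.08  1.94 -1.08  0.97 -1.36]
-73 [-0.17  0.65  1.08  1.87 -0.67  1.04 -1.65]
-97.3 [ 0.76  0.87 -1.09  1.86  0.91  1.02  2.29]
-97.3 [ 0.77  0.66 -1.08  1.81  0.66  1.09  2.46]
```

Run:
```python
from h import *
o,z=lean(35)
eoat.gripper_to(0.6)
manip.goto([.45,.05,.30],down(np.radians(172.7)))
manip.goto(POST+z*(.019-.09),o)
manip.servo_line(POST+z*.019,max_speed=.12)
print('at',np.round(manip.current_eef_pos(),4),np.round(manip.current_contact_force(),1))
eoat.gripper_to(0,40)
print('w',manip.current_grip_width(),manip.current_grasp_force(),np.round(manip.current_contact_force(),1),manip.current_time())
for L in(.16,.155,.15,.145):
    try:
        r=manip.servo_line(POST+z*.019-L*X,max_speed=.07,stop_force=18); print(L,r);break
    except manip.PlanningError as e: print(L,e)
e=np.array(manip.current_eef_pos());print('pulled',np.round((e-z*.019-POST)@np.c_[X,Y,Z],4),np.round(manip.current_contact_force(),1),manip.current_grip_width(),manip.current_time(),np.round(manip.current_q(),2))
import pickle
for n in('scene','top'):
    s=snap(n,n+'1'); pickle.dump(s,open(n+'1.pkl','wb'))
t=cv2.imread('pics/top1.png'); s=cv2.imread('pics/scene1.png')
A=np.hstack([cv2.resize(i[y:y+150,x:x+100],None,fx=4,fy=4,interpolation=2) for i,x,y in((t,275,170),(s,280,170))])
cv2.imwrite('pics/c1.png',np.uint8((A/255.)**.6*255))
```

```text
at [ 0.6487 -0.0302  0.0471] [-0.   0.4  1. ]
w 0.17176411611440834 39.207966327667236 [-4.  -9.9  7. ] 5.65
0.16 True
pulled [-0.1481 -0.0018  0.0009] [-2.  -1.7  8.7] 0.17372537318186723 7.5417 [ 0.56  0.52 -0.76  2.44  2.21  0.55 -0.72]
```

View pics/c1.png

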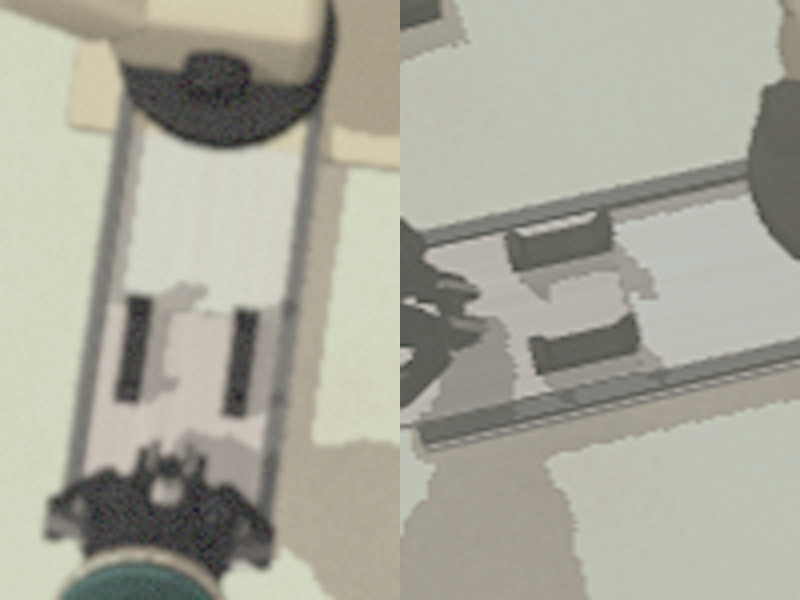

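The pull hit a stop after 148 mm. In the top crop the saddles show clear: left one from (140,297) to (127,403), right one from (248,309) to (235,416). In the scene crop the lip tops are near (510,236), (605,213), (535,340) and (630,322).

Run:
```python
from h import *
import pickle
t=pickle.load(open('top1.pkl','rb'));s=pickle.load(open('scene1.pkl','rb'))
f=lambda x,y,k,ox,oy:((x+.5)/k-.5+ox,(y+.5)/k-.5+oy)
B=np.c_[X,Y,Z]
def p(n,v):print(n,np.round(v,4),'rel post0',np.round((v-POST)@B,4))
g=lambda x,y,z:atz(t,f(x,y,4,275,170),z)
h=lambda x,y,z:atz(s,f(x-400,y,4,280,170),z)
for q in((140,297,.06),(248,309,.06),(127,403,.029),(235,416,.029)):p('t',g(*q))
p('tc',(g(140,297,.06)+g(248,309,.06)+g(127,403,.029)+g(235,416,.029))/4)
for q in((510,236),(605,213),(535,340),(630,322)):p('s',h(*q,.06))
p('sc',sum(h(*q,.06) for q in((510,236),(605,213),(535,340),(630,322)))/4)
n=np.array([*(POST-.148*X-.0015*Y+.07*X)[:2],.06]);p('expect',n)
print(proj(t,n),proj(s,n),manip.current_ee_rot(),lean(35)[0])
```

```text
t [0.5932 0.0081 0.06  ] rel post0 [-0.0492  0.0311 -0.002 ]
t [ 0.5862 -0.0555  0.06  ] rel post0 [-0.048  -0.0329 -0.002 ]
t [0.5346 0.0161 0.029 ] rel post0 [-0.1083  0.0316 -0.033 ]
t [ 0.527  -0.0486  0.029 ] rel post0 [-0.1076 -0.0335 -0.033 ]
tc [ 0.5603 -0.02    0.0445] rel post0 [-0.0782 -0.0009 -0.0175]
s [0.5389 0.0211 0.06  ] rel post0 [-0.1046  0.0371 -0.002 ]
s [0.5955 0.0147 0.06  ] rel post0 [-0.0477  0.038  -0.002 ]
s [ 0.5309 -0.0425  0.06  ] rel post0 [-0.1045 -0.027  -0.002 ]
s [ 0.5855 -0.0518  0.06  ] rel post0 [-0.0492 -0.0293 -0.002 ]
sc [ 0.5627 -0.0146  0.06  ] rel post0 [-0.0765  0.0047 -0.002 ]
expect [ 0.5604 -0.0206  0.06  ] rel post0 [-0.078  -0.0015 -0.002 ]
[[321.7399847  257.61322566]] [[322.09973411 241.59748617]] [-3.13880496  0.61397479  3.01232801] [3.14159265 0.61086524 3.01418362]
```

Nest found at about (0.561,-0.0195), which agrees with the expected post+70 mm. Now I release the post, fetch the link and hold it above the nest.

Run:
```python
from h import *
import pickle
eoat.gripper_to(0.6)
e=np.array(manip.current_eef_pos())
manip.servo_line(e+[0,0,.12],max_speed=.15)
o=down(np.radians(107)); L=np.array([.439,-.350,0])
manip.goto([*L[:2],.14],o)
manip.servo_line(L+[0,0,.011],max_speed=.1,stop_force=15)
print(np.round(manip.current_eef_pos(),4),np.round(manip.current_contact_force(),1))
eoat.gripper_to(0,60)
print('w',manip.current_grip_width(),manip.current_grasp_force(),np.round(manip.current_contact_force(),1),manip.current_time())
manip.servo_line(L+[0,0,.16],max_speed=.12)
n=[.5605,-.0195]
manip.goto([*n,.14],down(np.radians(82.7)))
print(np.round(manip.current_eef_pos(),4),manip.current_grip_width(),np.round(manip.current_contact_force(),1),manip.current_time(),np.round(manip.current_q(),2))
for k in('scene','top'):
    s=snap(k,k+'2'); pickle.dump(s,open(k+'2.pkl','wb'))
t=cv2.imread('pics/top2.png'); s=cv2.imread('pics/scene2.png')
A=np.hstack([cv2.resize(i[y:y+150,x:x+100],None,fx=4,fy=4,interpolation=2) for i,x,y in((t,275,180),(s,270,170))])
cv2.imwrite('pics/c2.png',np.uint8((A/255.)**.6*255))
```

```text
[ 0.4393 -0.3503  0.0116] [-0.  -0.2  0.4]
w 0.3433620619426264 60.04528999328613 [-1.3  0.5  7.1] 12.7417
[ 0.5605 -0.0208  0.1399] 0.3379851893720014 [-0.2 -0.5 -3.4] 15.4583 [ 0.36  0.45 -0.47  1.85  0.25  0.91 -0.36]
```

View pics/c2.png

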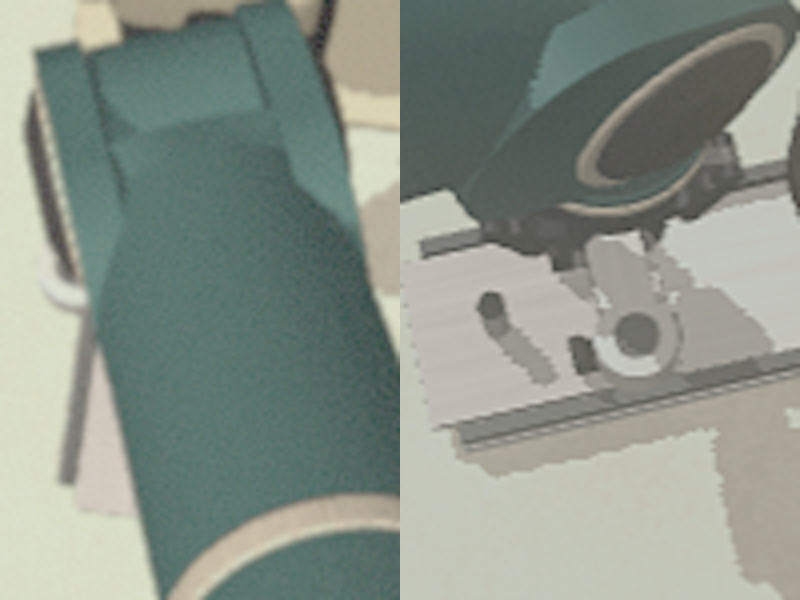

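Scene crop: the near eye's bore is at (637,334) and the post top at (492,305). I'll compare the eye with where it should be.

Run:
```python
from h import *
import pickle
s=pickle.load(open('scene2.pkl','rb'))
f=lambda x,y:((x-400+.5)/4-.5+270,(y+.5)/4-.5+170)
B=np.c_[X,Y,Z]
n=np.array([.5605,-.0195,0])
e=atz(s,f(637,334),.1699); print('eye rel nest',np.round((e-n)@B,4))
p=atz(s,f(491,305),.075); print('post rel nest',np.round((p-n)@B,4))
print(np.degrees(manip.current_ee_rot()))
```

```text
eye rel nest [ 0.0014 -0.0593  0.1699]
post rel nest [-0.0686  0.0005  0.075 ]
[-1.79999439e+02  2.49651942e-02  8.26080485e+01]
```

The eye is within 1.5 mm of ideal, so I lower, release and check.

Run:
```python
from h import *
import pickle
n=np.array([.5605,-.0200])
manip.servo_line([*n,.075],max_speed=.12)
r=manip.servo_line([*n,.050],max_speed=.03,stop_force=6)
print(r,np.round(manip.current_eef_pos(),4),np.round(manip.current_contact_force(),1))
eoat.gripper_to(0.55)
print(manip.current_grip_width(),np.round(manip.current_contact_force(),1))
manip.wait(.3)
manip.servo_line([*n,.19],max_speed=.12)
o,z=lean(35)
p=np.array([*n,.062])-.07*X
manip.goto(p+z*.019+[0,0,.10],o)
print(manip.current_time(),np.round(manip.current_q(),2))
for k in('scene','top'):
    s=snap(k,k+'3'); pickle.dump(s,open(k+'3.pkl','wb'))
t=cv2.imread('pics/top3.png'); s=cv2.imread('pics/scene3.png')
A=np.hstack([cv2.resize(i[y:y+150,x:x+100],None,fx=4,fy=4,interpolation=2) for i,x,y in((t,275,180),(s,270,170))])
cv2.imwrite('pics/c3.png',np.uint8((A/255.)**.6*255))
```

```text
True [ 0.5606 -0.02    0.0516] [ 1.3 -0.9  5.7]
0.547247837114886 [-0.3  0.3 -0.7]
20.175 [ 0.26  0.14 -0.41  2.41  1.56  0.2  -0.18]
```

View pics/c3.png

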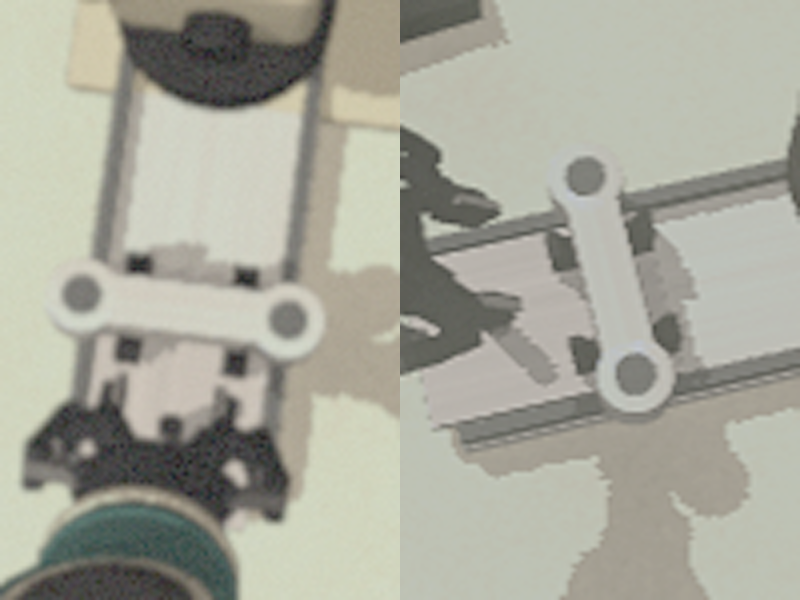

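The link lies across both saddles, with eyes at top-crop (81,294) and (288,320), and touchdown was at exactly the seat height. Next I grip the post and push it home gently.

Run:
```python
from h import *
import pickle
B=np.c_[X,Y,Z]
t=pickle.load(open('top3.pkl','rb'))
f=lambda x,y:((x+.5)/4-.5+275,(y+.5)/4-.5+180)
a,b=atz(t,f(81,294),.081),atz(t,f(288,320),.081)
n=np.array([.5605,-.0200,.062]); print('link rel nest',np.round(((a+b)/2-n)@B,4),np.degrees(np.arctan2(*(a-b)[1::-1])))
o,z=lean(35); p=n-.07*X+z*.019
manip.servo_line(p,max_speed=.1,stop_force=15)
eoat.gripper_to(0,40)
print('w',manip.current_grip_width(),np.round(manip.current_contact_force(),1))
r=manip.servo_line(p+.14*X,max_speed=.07,stop_force=25)
print(r,np.round((np.array(manip.current_eef_pos())-p)@B,4),np.round(manip.current_contact_force(),1))
if not r:
    r=manip.servo_line(p+.170*X,max_speed=.03,stop_force=18)
    print(r,np.round((np.array(manip.current_eef_pos())-p)@B,4),np.round(manip.current_contact_force(),1))
print(manip.current_time(),manip.current_grip_width())
for k in('scene','top'):
    s=snap(k,k+'4'); pickle.dump(s,open(k+'4.pkl','wb'))
```

```text
link rel nest [-0.001   0.0017  0.019 ] 82.9731888868622
w 0.1751343842083255 [-3.9 -4.3  7.1]
False [ 0.1406 -0.0014  0.0005] [-0.5 -5.9  2.9]
True [ 0.1606 -0.0015  0.0003] [ 3.  -0.5  1.5]
24.8833 0.1746307962781155
```

Run:
```python
from h import *
import pickle
o,z=lean(35)
eoat.gripper_to(0.6)
e=np.array(manip.current_eef_pos())
manip.servo_line(e-.11*z,max_speed=.1)
e=np.array(manip.current_eef_pos()); 
try: manip.servo_line(e-.10*X+[0,0,.12],max_speed=.15)
except manip.PlanningError as x: print(x)
try: manip.goto([.3,.45,.3],down(np.radians(172)))
except manip.PlanningError as x: print(x)
print(manip.current_time(),np.round(manip.current_eef_pos(),3),np.round(manip.current_contact_force(),1))
for k in('scene','top'):
    s=snap(k,k+'5'); pickle.dump(s,open(k+'5.pkl','wb'))
t=cv2.imread('pics/top5.png'); s=cv2.imread('pics/scene5.png')
A=np.hstack([cv2.resize(i[y:y+150,x:x+100],None,fx=4,fy=4,interpolation=2) for i,x,y in((t,275,150),(s,310,170))])
cv2.imwrite('pics/c5.png',np.uint8((A/255.)**.6*255))
```

```text
29.8083 [0.301 0.449 0.3  ] [-0.4 -0.  -0.1]
```

View pics/c5.png

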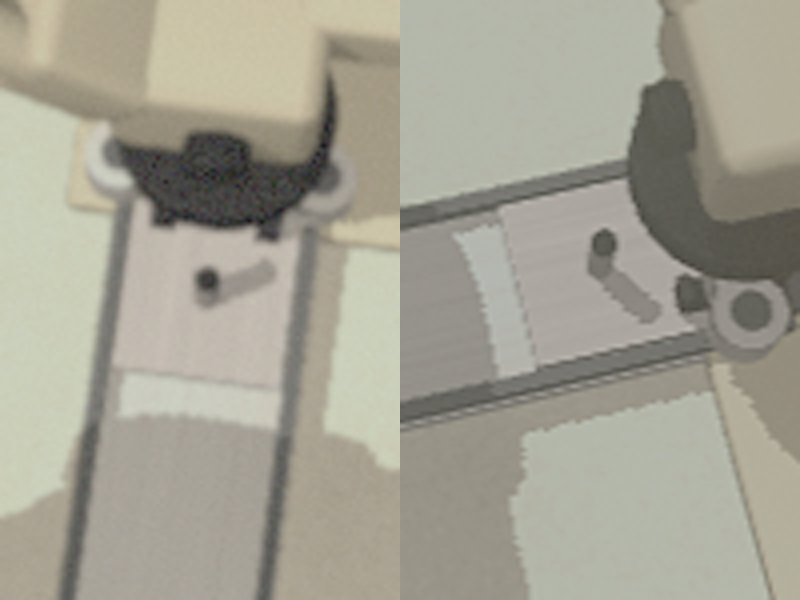

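The link is under the ring light with both eyes showing. The post top is at top-crop (207,280) and scene-crop (603,243), and the near eye's bore is at scene-crop (750,311). One numeric check before handing in.

Run:
```python
from h import *
import pickle
B=np.c_[X,Y,Z]
t=pickle.load(open('top5.pkl','rb'));s=pickle.load(open('scene5.pkl','rb'))
a=atz(t,((207.5)/4-.5+275,280.5/4-.5+150),.075); b=atz(s,(203.5/4-.5+310,243.5/4-.5+170),.075)
e=atz(s,(350.5/4-.5+310,311.5/4-.5+170),.081)
for v in(a,b):print('moved from start',np.round((v-POST)@B,4))
print('eye rel post',np.round((e-b)@B,4))
```

```text
moved from start [ 0.0107 -0.0008  0.013 ]
moved from start [ 0.0124 -0.0001  0.013 ]
eye rel post [ 0.0695 -0.0598  0.006 ]
```

```bash
python3 -c "
from station import manip
print(manip.hand_in())"
```

```text
the job is handed in; nothing more can be done
None
```

I drew the carriage fully out, seated the link across both saddles, ran the carriage gently home and handed the job in; my last measurements showed it home with the link seated, but hand-in returned no verdict.

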